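# Feel out the play of a hand mill's crank and centre it

## Robot

A 6-joint arm with a two-finger parallel gripper is mounted at the origin on a cart in front of the work surface, level with it; the furniture and walls round the work are solid. World frame = base frame: x ahead of the robot, y to its left, z up, the work surface at z = 0. Lengths are in m, angles in rad, forces in N, time in s.
With the tool pointing down it reaches from about 0.35 to 0.775 m from the base axis. Payload 5.5 kg.
Tool frame: the origin (TCP) lies between the finger pads; the fingertips stand 11 mm ahead of it and the grasp point (between the pads) lies 8 mm behind it (tips_ahead is the distance from the TCP to the fingertips, in m); z points along the fingers, y is the line along which they close (so a half turn about z gives the same grasp; the last joint's range is limited). The gripper opens to 85 mm and grips with 20 to 120 N. Pads are 22 mm wide; open, the fingers measure 114 mm over their backs; the gripper's body (76 mm by 85 mm) begins 54 mm behind the grasp point. The pads swing forward as they close: fully open they stand 13 mm farther back than shut.
Start: joints at [0.988, 0.313, 0.046, 1.304, 0, 1.431], TCP at [0.246, 0.52, 0.242] pointing down, gripper open.
Joint ranges: [-2.76, 2.76], [-0.86, 1.69], [-1.03, 1.26], [-2.2, 2.34], [-1.47, 1.5], [-3.14, 3.14]. Speed limits (rad/s): [2.57, 2.57, 3.14, 3.14, 3.14, 3.14].

## Interface

Orientations are given as a unit quaternion [w, x, y, z].
In Python, from workcell import * gives the robot as it stands. The module is installed in compiled form; this text tells all that it offers.
- The arm moves only by the tool jog_arm, never from a script. Its argument "moves" is a list of rows, each an object with "fingers": the closure, from 0 (fully open) to 1 (shut); "slide": the shift along the tool's x, y, z in mm, a list of three; "angular": the turn, a rotation vector about the tool's x, y, z in degrees, a list of three. A call has 1 to 10 rows; each row is the pose to reach, as a shift and turn from the pose commanded when the call began, along the tool's axes at that moment; what a row does not reach only later rows make up. A row lasts 1/12 s, in which the tool goes at most 41.7 mm and 7.16 degrees, less where a joint would pass 70% of its speed; a pose out of reach is approached as far as the arm can. A call with a gripper value outside its range is refused whole. The fingers move at their own pace and stop on an object; "squeeze" is the grip in N (left out, the last holds). Time passes only in rows, so rows that repeat a pose let the fingers close. It gives the time, the measured TCP pose, the force, the opening and the grip force at its end, in the units of the state.
- get_state(): the state, without advancing time (a new reading comes with each control period).
- read_camera(name): name is "scene" or "side" or "wrist"; returns a dict with "color" (480x640x3 uint8, red, green, blue), "fovy" (degrees; the focal length in pixels is half the picture's height over the tangent of half this angle, whatever the lens; pixels are square), "cx", "cy" (the principal point, pixels), "world_from_camera" (4x4, takes a point from camera to world coordinates); the wrist camera has in their place "tool_from_camera" (4x4, takes a point from camera to tool coordinates, whose origin is the TCP and whose axes are the flange's). Camera axes: x right, y down, z forward; pixel columns grow to the right and rows downward; lengths in m; the calibration is good to about 2 mm. A picture is of the moment at which its call begins: read the wrist's pose just before it. There is no depth.
- hand_in(): hands the job in; it is judged then, once.
Trained networks look in a picture, given as the dict that the camera call returned (one of the last four; its "shot" number tells which), for a name from the list of things; names that differ only in an ending like _2 or _b are one class to them, and where a whole thing is asked for, a point or a joint stands for the part that bears it (a point fixed in the world has none). Each returns a list of dicts, best first, with "p" (0 to 1); they miss things now and then, are a little off and sometimes report something else, mostly with a low value. They report only what shows in the picture. A call takes as long as a camera call. They do not tell look-alikes from the thing itself.
- look_for(target, picture): "point" ([column, row] in pixels, amid what is visible of it).
- tip_of(target, picture): "point" ([column, row] in pixels: a listed point, or the origin of a listed thing).
The state is a dict: "clock": time; "joint_pos": joint angles; "qvel": joint speeds; "tau": joint torques, N m; "tcp_pos": TCP position; "orientation": TCP orientation; "wrist_force": force on the tool from outside, world axes, zero at the start; "ft_torque": the same for the moment, N m; "finger_gap": finger opening in m; "grip_force": force on a finger pad.
Only numpy, scipy, OpenCV 4.12 (cv2) and the standard library are available. Lean on these libraries where they do the work, as an engineer would, in place of code of your own. Each camera call takes 0.05 s, during which the arm holds its last target. There are 200 camera calls.

## Task

The drive of the hand mill is worn, so its crank has some free play. Take the crank by its knob and rock it gently, first clockwise (seen from above) until you feel the drive push back, then anticlockwise until it pushes back on the other side, without ever turning the grinding burr along. Then leave the crank standing in the middle of the free play you measured, let go of it, and do not disturb the things round the mill.

Things in the scene. Friction and masses are not known exactly. Their poses are not given: they have to be found in the camera images.
- mill: Hand coffee mill stuck to the worktop by a black rubber suction foot (120 mm across, small steel lever on its side); wooden lower body and domed steel top, 94 mm across, 150 mm high. It does not move. Origin: centre of the foot's underside, on the vertical spindle axis; z up.
- spindle_top (a point): Top of the crank's hub nut, on the vertical spindle axis about which the crank turns, 168 mm above the worktop. In its free play the crank moves almost without force (under 0.5 N at the knob) and stays where it is left. The play is 40 to 85 mm of knob travel along its arc (28 to 55 degrees), different every time; where it lies cannot be seen.
- crank: Flat steel crank arm, 16 mm wide, top 160 mm above the worktop. Origin under the hub at worktop height; its x axis points from spindle to knob, at the start roughly to the robot and its left. At each end of the play a rubber-cushioned coupling pushes back by about 1 N per mm of knob travel, alike both ways, and springs back when let go. 3 to 8 N at the knob tests it; above about 13 N the burr turns.
- knob_grip (a point): Point on the axis of the crank's upright knob at the height to grip it, 187 mm above the worktop, 85 mm from the spindle axis; it moves with the crank. The knob is a dark wooden cylinder 25 mm across, from 161 to 207 mm above the worktop, on the free end of the arm. It spins freely on its pin, so the gripper need not turn with the crank.
- honey: Honey jar, 58 mm across and 90 mm tall, a bystander. Origin: centre of its underside.
- spice: Slim spice jar with a dark cap, 41 mm across and 105 mm tall, a bystander. Origin: centre of its underside.
- mug: Mug with dots, 91 mm tall, a bystander. Origin: underside.
- butter: Butter pack, 73 x 102 x 37 mm, a bystander. Origin: centre of its underside.
- tin: Flat food tin, 86 mm across and 40 mm tall, a bystander. Origin: centre of its underside.
There are look-alikes about, which are no part of the job. Leave any purple look-alike of the mill alone.

How it is judged:
By the outcome, as a careful person would: the job done as asked, in the order asked, and still so for the second after the job is handed in, with the robot touching nothing.
It also fails if it takes over 51 s, if anything falls off the work surface, if the arm or the gripper's body presses on something with over 40 N, if the wrist force passes 120 N, or if a joint passes its speed limit or range.

## Working session

There is one attempt and no reset: what is moved stays moved. The work goes in short steps, Python scripts to look and compute and a tool call to move; the robot and the scene stay as the last step left them, time stands still between calls to the robot, and variables do not carry over. Pictures are saved under pics/ and viewed, at most 10 in all, crops included, and the job is handed in when it is done.

Besides the shell and the picture viewer there is one more tool, called after ">>>" as name(argument=value, ...) on one line, values as JSON. jog_arm: Moves the arm, as the interface text tells. Its arguments: {"type":"object","properties":{"moves":{"type":"array","items":{"type":"object","properties":{"fingers":{"type":"number"},"slide":{"type":"array","items":{"type":"number"}},"angular":{"type":"array","items":{"type":"number"}}}}},"squeeze":{"type":"number"}},"required":["moves"]}

```bash
mkdir -p pics
cat > h.py <<'E'
from workcell import *
import numpy as np, cv2
from scipy.spatial.transform import Rotation as R
def ray(p,px,T=None):
    T=np.array(p["world_from_camera"] if T is None else T); f=240/np.tan(np.radians(p["fovy"])/2)
    d=T[:3,:3]@np.array([(px[0]-p["cx"])/f,(px[1]-p["cy"])/f,1]); return T[:3,3],d/np.linalg.norm(d)
def atz(p,px,z,T=None):
    o,d=ray(p,px,T); return o+d*(z-o[2])/d[2]
def tri(rs):
    A=sum(np.eye(3)-np.outer(d,d) for o,d in rs); b=sum((np.eye(3)-np.outer(d,d))@o for o,d in rs)
    x=np.linalg.solve(A,b); return x,[np.linalg.norm(np.cross(x-o,d)) for o,d in rs]
E
python3 - <<'E'
from h import *
s=get_state(); print({k:np.round(v,3) for k,v in s.items()})
print(R.from_quat(np.roll(s["orientation"],-1)).as_matrix().round(3))
for n in("scene","side"):
    p=read_camera(n); cv2.imwrite(f"pics/{n}.png",p["color"][:,:,::-1])
    for t,z in(("knob_grip",.187),("spindle_top",.168),("mill",0),("crank",0),("honey",0),("spice",0),("mug",0),("butter",0),("tin",0)):
        for r in tip_of(t,p)[:3]: print(n,t,round(r["p"],2),np.round(r["point"]),atz(p,r["point"],z).round(3))
E
```

```text
{'clock': np.float64(0.0), 'joint_pos': array([0.988, 0.314, 0.045, 1.304, 0.   , 1.431]), 'qvel': array([ 0.   , -0.002, -0.   ,  0.001,  0.001,  0.001]), 'tau': array([ 1.0000e-03, -4.8062e+01,  2.9854e+01,  1.9000e-02, -0.0000e+00,
       -0.0000e+00]), 'tcp_pos': array([0.246, 0.519, 0.241]), 'orientation': array([-0.   ,  0.22 ,  0.976, -0.001]), 'wrist_force': array([ 0.482,  0.015, -0.679]), 'ft_torque': array([ 0.015,  0.02 , -0.04 ]), 'grip_force': np.float64(0.0), 'finger_gap': np.float64(0.086)}
[[-0.904  0.428 -0.001]
 [ 0.428  0.904 -0.002]
 [ 0.    -0.002 -1.   ]]
scene knob_grip 0.58 [305. 264.] [ 0.468 -0.183  0.187]
scene knob_grip 0.46 [197. 144.] [0.605 0.285 0.187]
scene spindle_top 0.78 [228. 142.] [0.677 0.245 0.168]
scene spindle_top 0.66 [341. 264.] [ 0.523 -0.236  0.168]
scene mill 0.86 [339. 306.] [ 0.523 -0.239  0.   ]
scene mill 0.61 [235. 186.] [ 0.677  0.25  -0.   ]
scene honey 0.68 [240. 266.] [0.467 0.035 0.   ]
scene spice 0.84 [377. 253.] [ 0.717 -0.224  0.   ]
scene butter 0.72 [427. 316.] [ 0.627 -0.423  0.   ]
scene tin 0.96 [278. 218.] [ 0.654  0.064 -0.   ]
side knob_grip 0.71 [216. 136.] [0.604 0.297 0.187]
side knob_grip 0.7 [294. 262.] [ 0.46  -0.188  0.187]
side knob_grip 0.42 [419. 332.] [ 0.518 -0.491  0.187]
side spindle_top 0.92 [250. 138.] [0.679 0.247 0.168]
side spindle_top 0.72 [331. 267.] [ 0.519 -0.242  0.168]
side mill 0.98 [332. 312.] [ 0.524 -0.243  0.   ]
side mill 0.83 [259. 187.] [0.68  0.236 0.   ]
side honey 0.95 [240. 259.] [0.466 0.044 0.   ]
side mug 0.88 [399. 394.] [ 0.478 -0.497  0.   ]
side butter 0.55 [417. 333.] [ 0.624 -0.422  0.   ]
side tin 0.97 [293. 216.] [0.671 0.071 0.   ]
```

View pics/scene.png

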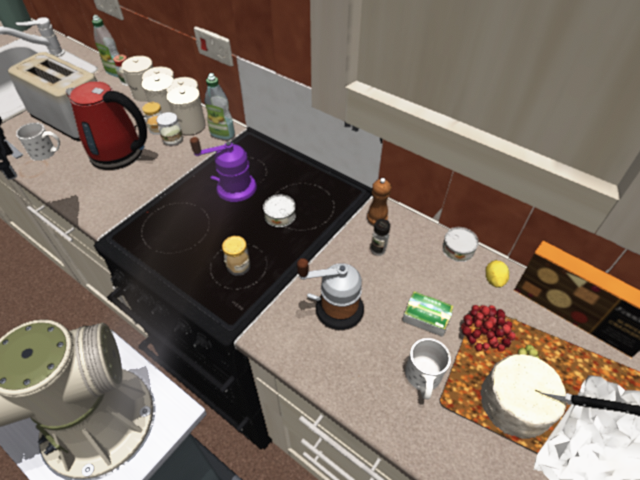

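View pics/side.png

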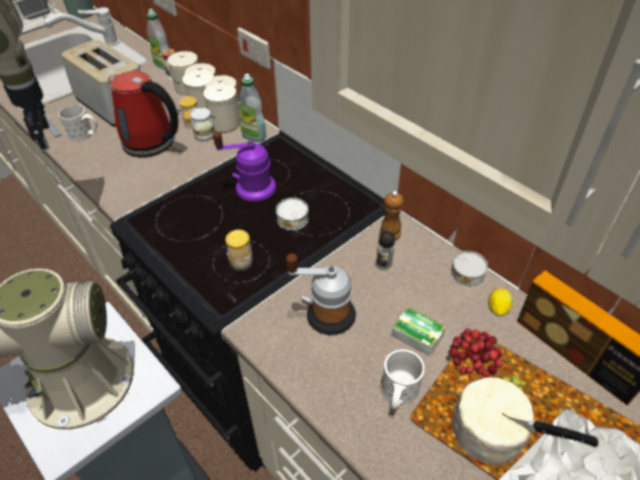

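The real mill is at about pixel (340, 290) in scene, spindle near (0.522, -0.240). Its knob is at (304, 267), near (0.464, -0.186). The purple one at (233, 170) is the decoy.

>>> jog_arm(moves=[{"slide": [-479,-535,-60],"angular": [0,0,18],"fingers": 0},{"slide": [-479,-535,-60],"angular": [0,0,18],"fingers": 0},{"slide": [-479,-535,-60],"angular": [0,0,18],"fingers": 0},{"slide": [-479,-535,-60],"angular": [0,0,18],"fingers": 0},{"slide": [-479,-535,-60],"angular": [0,0,18],"fingers": 0},{"slide": [-479,-535,-60],"angular": [0,0,18],"fingers": 0},{"slide": [-479,-535,-60],"angular": [0,0,18],"fingers": 0},{"slide": [-479,-535,-60],"angular": [0,0,18],"fingers": 0},{"slide": [-479,-535,-60],"angular": [0,0,18],"fingers": 0},{"slide": [-479,-535,-60],"angular": [0,0,18],"fingers": 0}])

```text
clock: 1.83
tcp_pos: [0.3641, 0.1196, 0.2776]
orientation: [0.001, 0.369, 0.929, 0.0]
wrist_force: [0.8, 0.2, -0.1]
finger_gap: 0.0851
grip_force: 0.0
```

```bash
cat >> h.py <<'E'
def pose():
    s=get_state(); return np.array(s["tcp_pos"]),R.from_quat(np.roll(s["orientation"],-1)).as_matrix(),s
def slide(t):
    p,M,s=pose(); return (M.T@(np.array(t)-p)*1000).round(1)
E
python3 - <<'E'
from h import *
p,M,s=pose(); print(p,M.round(3),slide([.44,-.16,.30]),s["clock"],s["joint_pos"])
E
```

```text
[0.36413422 0.11955526 0.27755823] [[-0.727  0.686  0.001]
 [ 0.686  0.727  0.   ]
 [-0.001  0.001 -1.   ]] [-247.1 -151.2  -22.4] 1.8333 [ 1.06890559e-01 -7.10357138e-02 -3.10553278e-01  1.32985415e+00
  8.46444962e-05  8.63368047e-01]
```

>>> jog_arm(moves=[{"slide": [-247,-151,-22]},{"slide": [-247,-151,-22]},{"slide": [-247,-151,-22]},{"slide": [-247,-151,-22]},{"slide": [-247,-151,-22]},{"slide": [-247,-151,-22]},{"slide": [-247,-151,-22]},{"slide": [-247,-151,-22]},{"slide": [-247,-151,-22]},{"slide": [-247,-151,-22]}])

```text
schema error: expected keys fingers, slide, angular
```

```bash
cat > w.py <<'E'
from h import *
import sys
p,M,s=pose(); c=read_camera("wrist"); cv2.imwrite(f"pics/{sys.argv[1]}.png",c["color"][:,:,::-1])
T=np.eye(4);T[:3,:3]=M;T[:3,3]=p; T=T@np.array(c["tool_from_camera"])
print(p.round(4),M.round(3),s["clock"],"cam",T[:3,3].round(3))
for t,z in(("knob_grip",.187),("spindle_top",.168)):
    for r in tip_of(t,c)[:3]: print(t,round(r["p"],2),np.round(r["point"]),atz(c,r["point"],z,T).round(4))
E
python3 w.py w1
```

```text
[0.3641 0.1196 0.2776] [[-0.727  0.686  0.001]
 [ 0.686  0.727  0.   ]
 [-0.001  0.001 -1.   ]] 1.8333 cam [0.305 0.174 0.41 ]
```

View pics/w1.png

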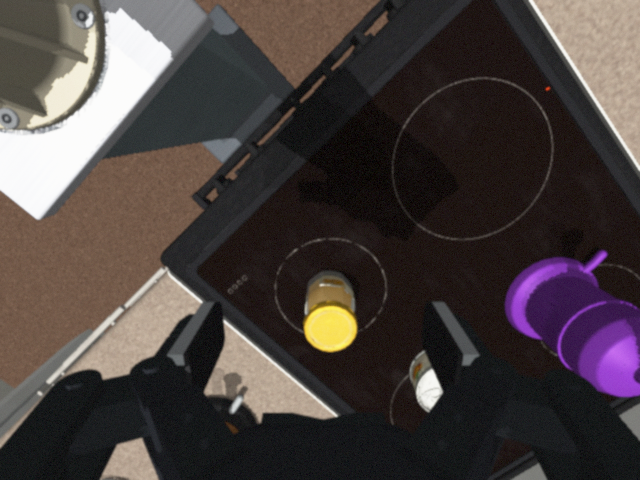

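The wrist picture shows the stove from before any move, because the move was refused. The hidden zone around the fingers starts at about row 300, so I'll place the TCP just past the spindle.

```bash
python3 -c "
from h import *
print(slide([.55,-.27,.33]))"
```

```text
[-402.3 -152.3  -52.3]
```

>>> jog_arm(moves=[{"slide": [-402,-152,-52],"angular": [0,0,0],"fingers": 0},{"slide": [-402,-152,-52],"angular": [0,0,0],"fingers": 0},{"slide": [-402,-152,-52],"angular": [0,0,0],"fingers": 0},{"slide": [-402,-152,-52],"angular": [0,0,0],"fingers": 0},{"slide": [-402,-152,-52],"angular": [0,0,0],"fingers": 0},{"slide": [-402,-152,-52],"angular": [0,0,0],"fingers": 0},{"slide": [-402,-152,-52],"angular": [0,0,0],"fingers": 0},{"slide": [-402,-152,-52],"angular": [0,0,0],"fingers": 0},{"slide": [-402,-152,-52],"angular": [0,0,0],"fingers": 0},{"slide": [-402,-152,-52],"angular": [0,0,0],"fingers": 0}])

```text
clock: 2.82
tcp_pos: [0.5463, -0.2505, 0.327]
orientation: [-0.0, 0.368, 0.93, 0.0]
wrist_force: [1.3, -0.1, -0.1]
finger_gap: 0.0856
grip_force: 0.0
```

```bash
sleep 0; python3 w.py w2
```

```text
[ 0.5463 -0.2505  0.327 ] [[-0.729  0.685  0.   ]
 [ 0.685  0.729  0.001]
 [ 0.     0.001 -1.   ]] 2.8167 cam [ 0.487 -0.196  0.46 ]
knob_grip 0.96 [304.  80.] [ 0.4569 -0.1856  0.187 ]
knob_grip 0.25 [305. 192.] [ 0.5156 -0.2422  0.187 ]
spindle_top 0.78 [304. 195.] [ 0.5193 -0.2476  0.168 ]
```

View pics/w2.png

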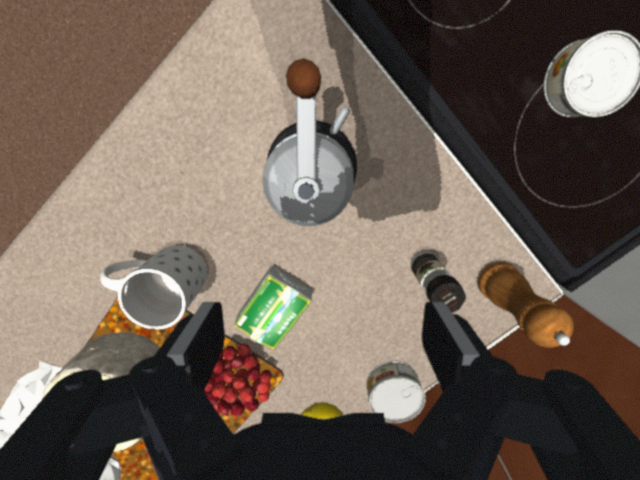

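The hub nut is at about (305, 189) and the knob top at about (303, 76), with the crank running straight between them. I'll move closer and measure again with the arm settled.

```bash
python3 -c "
from h import *
print(slide([.505,-.228,.29]))"
```

```text
[ 46.3 -11.4  34.9]
```

>>> jog_arm(moves=[{"slide": [46,-11,35],"angular": [0,0,0],"fingers": 0},{"slide": [46,-11,35],"angular": [0,0,0],"fingers": 0},{"slide": [46,-11,35],"angular": [0,0,0],"fingers": 0},{"slide": [46,-11,35],"angular": [0,0,0],"fingers": 0},{"slide": [46,-11,35],"angular": [0,0,0],"fingers": 0}])

```text
clock: 3.38
tcp_pos: [0.505, -0.226, 0.2935]
orientation: [0.001, 0.369, 0.93, -0.0]
wrist_force: [-0.1, 0.8, -0.1]
finger_gap: 0.0856
grip_force: 0.0
```

```bash
python3 w.py w3
```

```text
[ 0.505  -0.226   0.2935] [[-0.728  0.685  0.003]
 [ 0.685  0.728 -0.001]
 [-0.003  0.001 -1.   ]] 3.3833 cam [ 0.445 -0.171  0.426]
knob_grip 0.77 [319. 149.] [ 0.4568 -0.1848  0.187 ]
spindle_top 0.6 [320. 256.] [ 0.5185 -0.2425  0.168 ]
spindle_top 0.21 [598. 124.] [ 0.5811 -0.0296  0.168 ]
```

View pics/w3.png

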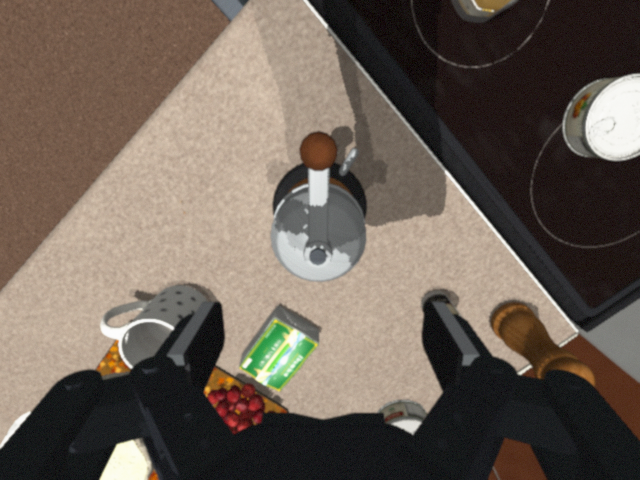

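Knob at (318, 150) and hub at (317, 254) give spindle ≈ (0.519, -0.242), knob ≈ (0.457, -0.184). The radius is about 84 mm, which fits the given 85 mm.

```bash
python3 -c "
from h import *
print(slide([.4575,-.184,.180]))"
```

```text
[ 64.7  -1.4 113.2]
```

>>> jog_arm(moves=[{"slide": [65,-2,0],"angular": [0,0,0],"fingers": 0},{"slide": [65,-2,30],"angular": [0,0,0],"fingers": 0},{"slide": [65,-2,50],"angular": [0,0,0],"fingers": 0},{"slide": [65,-2,75],"angular": [0,0,0],"fingers": 0},{"slide": [65,-2,95],"angular": [0,0,0],"fingers": 0},{"slide": [65,-2,110],"angular": [0,0,0],"fingers": 0},{"slide": [65,-2,112],"angular": [0,0,0],"fingers": 0},{"slide": [65,-2,112],"angular": [0,0,0],"fingers": 0}])

```text
clock: 4.2
tcp_pos: [0.4554, -0.1839, 0.1798]
orientation: [-0.0, 0.37, 0.929, 0.0]
wrist_force: [-1.1, 0.1, 0.0]
finger_gap: 0.0853
grip_force: 0.0
```

```bash
python3 w.py w4;python3 -c "
from h import *
print(slide([.4575,-.184,.180]))
for n in ('scene','side'):
  p=read_camera(n); print([(round(r['p'],2),atz(p,r['point'],.187).round(3)) for r in tip_of('knob_grip',p)])
"
```

```text
[ 0.4554 -0.1839  0.1798] [[-0.727  0.687 -0.001]
 [ 0.687  0.727  0.001]
 [ 0.001 -0.    -1.   ]] 4.2 cam [ 0.396 -0.129  0.312]
knob_grip 0.59 [324. 330.] [ 0.4567 -0.1851  0.187 ]
[-0.4  1.2  1.5]
[(0.45, array([0.599, 0.294, 0.187]))]
[(0.6, array([ 0.46 , -0.185,  0.187])), (0.46, array([0.59 , 0.281, 0.187]))]
```

View pics/w4.png

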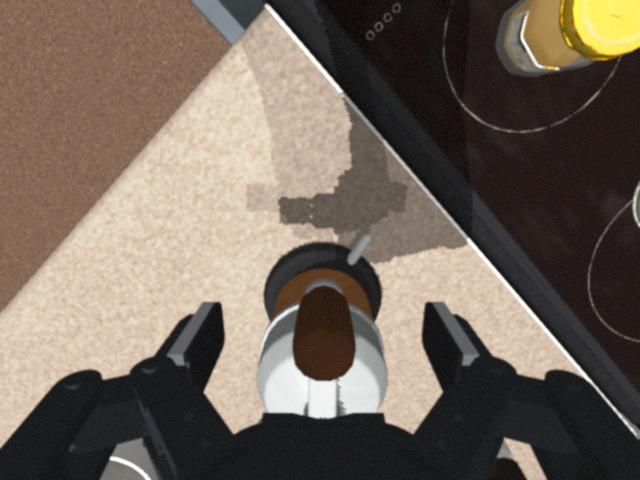

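The knob, at about (324, 330), is centred between the open fingers. Closing gently.

>>> jog_arm(moves=[{"slide": [0,0,0],"angular": [0,0,0],"fingers": 0.5},{"slide": [0,0,0],"angular": [0,0,0],"fingers": 0.65},{"slide": [0,0,0],"angular": [0,0,0],"fingers": 0.8},{"slide": [0,0,0],"angular": [0,0,0],"fingers": 1},{"slide": [0,0,0],"angular": [0,0,0],"fingers": 1},{"slide": [0,0,0],"angular": [0,0,0],"fingers": 1},{"slide": [0,0,0],"angular": [0,0,0],"fingers": 1}], squeeze=25)

```text
clock: 5.13
tcp_pos: [0.4553, -0.1838, 0.1801]
orientation: [0.0, 0.369, 0.929, 0.0]
wrist_force: [-0.9, 1.1, 0.4]
finger_gap: 0.0238
grip_force: 24.4
```

```bash
python3 w.py w5;python3 -c "
from h import *
s=get_state();print(s['wrist_force'],s['ft_torque'],s['finger_gap'],s['grip_force'])"
```

```text
[ 0.4553 -0.1838  0.1801] [[-0.727  0.687  0.   ]
 [ 0.687  0.727  0.   ]
 [ 0.     0.    -1.   ]] 5.1333 cam [ 0.396 -0.129  0.313]
knob_grip 0.63 [322. 333.] [ 0.457 -0.187  0.187]
[-1.14255113  1.69339804  2.12389567] [ 7.65134887e-02  3.95734533e-02 -5.83407016e-05] 0.023736656688083394 24.482342898845673
```

```bash
cat > f.py <<'E'
from h import *
C=np.array([.519,-.242]); F=[];P=[]
for i in range(4):
    p,M,s=pose(); F.append(s["wrist_force"]); P.append(p)
    if i<3: read_camera("side")
F=np.array(F);p=np.mean(P,0); d=p[:2]-C; r=np.linalg.norm(d); u=d/r; t=np.array([u[1],-u[0]])
print(f"t={s['clock']:.2f} r={r*1000:.1f} ang={np.degrees(np.arctan2(d[1],d[0])):.2f} p={p.round(4)} Frad={F[:,:2]@u} Fcw={F[:,:2]@t} mean {np.mean(F[:,:2]@u):.2f} {np.mean(F[:,:2]@t):.2f} Fz={F[:,2].mean():.1f} gap={s['finger_gap']:.4f}".replace("\n"," "))
E
python3 f.py
```

```text
t=5.43 r=86.3 ang=137.61 p=[ 0.4553 -0.1838  0.1801] Frad=[ 1.98550844  0.22404526 -0.10965077  1.08607575] Fcw=[ 0.48039176  0.4268814   0.04561467 -0.22673574] mean 0.80 0.18 Fz=1.9 gap=0.0236
```

>>> jog_arm(moves=[{"slide": [0,4,0],"angular": [0,0,0],"fingers": 1},{"slide": [-0.4,8,0],"angular": [0,0,0],"fingers": 1},{"slide": [-0.4,8,0],"angular": [0,0,0],"fingers": 1},{"slide": [-0.4,8,0],"angular": [0,0,0],"fingers": 1}])

```text
clock: 5.77
tcp_pos: [0.4614, -0.178, 0.1801]
orientation: [0.0, 0.369, 0.929, 0.0]
wrist_force: [-0.2, 0.9, 2.3]
finger_gap: 0.0243
grip_force: 24.6
```

```bash
python3 f.py
```

```text
t=5.92 r=86.1 ang=132.11 p=[ 0.4613 -0.1782  0.1801] Frad=[0.78719309 1.47703714 2.0841333  0.87355139] Fcw=[ 0.43188779 -0.28879747  0.78699439  0.06065724] mean 1.31 0.25 Fz=2.7 gap=0.0240
```

>>> jog_arm(moves=[{"slide": [-0.4,3,0],"angular": [0,0,0],"fingers": 1},{"slide": [-0.8,6,0],"angular": [0,0,0],"fingers": 1},{"slide": [-0.8,6,0],"angular": [0,0,0],"fingers": 1},{"slide": [-0.8,6,0],"angular": [0,0,0],"fingers": 1}])

```text
clock: 6.25
tcp_pos: [0.466, -0.1744, 0.1801]
orientation: [0.0, 0.369, 0.929, 0.0]
wrist_force: [-1.7, 0.9, 3.2]
finger_gap: 0.0244
grip_force: 24.6
```

```bash
python3 f.py
```

```text
t=6.40 r=85.9 ang=128.16 p=[ 0.4659 -0.1744  0.1801] Frad=[1.82231012 1.22372187 1.81307258 1.61084359] Fcw=[-0.78385879  0.81151307  0.01205551  0.91282381] mean 1.62 0.24 Fz=3.2 gap=0.0241
```

>>> jog_arm(moves=[{"slide": [-0.6,3,0],"angular": [0,0,0],"fingers": 1},{"slide": [-1.2,5.9,0],"angular": [0,0,0],"fingers": 1},{"slide": [-1.2,5.9,0],"angular": [0,0,0],"fingers": 1},{"slide": [-1.2,5.9,0],"angular": [0,0,0],"fingers": 1}])

```text
clock: 6.73
tcp_pos: [0.4709, -0.171, 0.18]
orientation: [0.0, 0.369, 0.929, 0.0]
wrist_force: [0.1, 1.1, 3.5]
finger_gap: 0.024
grip_force: 24.6
```

```bash
python3 f.py
```

```text
t=6.88 r=85.8 ang=124.13 p=[ 0.4709 -0.171   0.18  ] Frad=[0.87306494 0.84946666 1.95877352 1.7868274 ] Fcw=[0.68535874 0.53728271 0.03014402 0.55854318] mean 1.37 0.45 Fz=3.5 gap=0.0239
```

>>> jog_arm(moves=[{"slide": [-0.8,3,0],"angular": [0,0,0],"fingers": 1},{"slide": [-1.6,5.8,0],"angular": [0,0,0],"fingers": 1},{"slide": [-1.6,5.8,0],"angular": [0,0,0],"fingers": 1},{"slide": [-1.6,5.8,0],"angular": [0,0,0],"fingers": 1}])

```text
clock: 7.22
tcp_pos: [0.4758, -0.168, 0.18]
orientation: [-0.0, 0.369, 0.929, -0.0]
wrist_force: [-1.2, -0.8, 4.6]
finger_gap: 0.0238
grip_force: 24.7
```

```bash
python3 f.py
```

```text
t=7.37 r=85.7 ang=120.28 p=[ 0.4758 -0.168   0.18  ] Frad=[-0.13529469  0.1296009   0.53466196  1.78118199] Fcw=[-1.41504275 -0.56323328 -1.59326935 -0.68960424] mean 0.58 -1.07 Fz=3.7 gap=0.0240
```

>>> jog_arm(moves=[{"slide": [-0.5,1.5,0],"angular": [0,0,0],"fingers": 1},{"slide": [-1,2.9,0],"angular": [0,0,0],"fingers": 1},{"slide": [-1,2.9,0],"angular": [0,0,0],"fingers": 1},{"slide": [-1,2.9,0],"angular": [0,0,0],"fingers": 1}])

```text
clock: 7.7
tcp_pos: [0.4783, -0.1666, 0.18]
orientation: [-0.0, 0.37, 0.929, -0.0]
wrist_force: [-4.5, -1.1, 4.6]
finger_gap: 0.0241
grip_force: 24.8
```

```bash
python3 f.py
```

```text
t=7.85 r=85.7 ang=118.38 p=[ 0.4783 -0.1666  0.18  ] Frad=[1.20320056 1.21842568 1.18886955 0.80813187] Fcw=[-4.50613447 -3.72320923 -3.90602485 -4.28857404] mean 1.10 -4.11 Fz=4.3 gap=0.0240
```

>>> jog_arm(moves=[{"slide": [-0.5,1.4,0],"angular": [0,0,0],"fingers": 1},{"slide": [-0.5,1.4,0],"angular": [0,0,0],"fingers": 1},{"slide": [-0.5,1.4,0],"angular": [0,0,0],"fingers": 1}])

```text
clock: 8.1
tcp_pos: [0.4796, -0.1659, 0.1799]
orientation: [-0.0, 0.37, 0.929, -0.0]
wrist_force: [-5.4, -1.7, 4.6]
finger_gap: 0.0238
grip_force: 24.8
```

```bash
python3 f.py
```

```text
t=8.25 r=85.7 ang=117.38 p=[ 0.4796 -0.1659  0.1799] Frad=[1.01919274 0.63747853 0.26624622 1.22355747] Fcw=[-5.57258579 -4.31943387 -4.71190619 -4.87688075] mean 0.79 -4.87 Fz=4.9 gap=0.0239
```

The clockwise stop starts at about 121.1°, with a push of about 5 N. Now anticlockwise.

>>> jog_arm(moves=[{"slide": [2.2,-7.2,0],"angular": [0,0,0],"fingers": 1},{"slide": [3.7,-14.5,0],"angular": [0,0,0],"fingers": 1},{"slide": [4.6,-21.9,0],"angular": [0,0,0],"fingers": 1},{"slide": [4.8,-29.4,0],"angular": [0,0,0],"fingers": 1},{"slide": [4.4,-36.9,0],"angular": [0,0,0],"fingers": 1},{"slide": [3.3,-44.2,0],"angular": [0,0,0],"fingers": 1},{"slide": [3.3,-44.2,0],"angular": [0,0,0],"fingers": 1},{"slide": [3.3,-44.2,0],"angular": [0,0,0],"fingers": 1}])

```text
clock: 8.92
tcp_pos: [0.446, -0.1961, 0.1801]
orientation: [-0.0, 0.37, 0.929, 0.0]
wrist_force: [-3.3, 3.1, 6.0]
finger_gap: 0.0238
grip_force: 24.9
```

```bash
python3 f.py
```

```text
t=9.07 r=86.3 ang=147.72 p=[ 0.4461 -0.1959  0.1801] Frad=[4.47056991 4.29153985 4.66388682 4.0646218 ] Fcw=[ 0.81193918  0.22193105  0.1180506  -0.24062586] mean 4.37 0.23 Fz=6.3 gap=0.0240
```

>>> jog_arm(moves=[{"slide": [-0.2,-3,-0.5],"angular": [0,0,0],"fingers": 1},{"slide": [-0.6,-5.9,-0.5],"angular": [0,0,0],"fingers": 1},{"slide": [-0.6,-5.9,-0.5],"angular": [0,0,0],"fingers": 1},{"slide": [-0.6,-5.9,-0.5],"angular": [0,0,0],"fingers": 1}])

```text
clock: 9.4
tcp_pos: [0.4431, -0.2007, 0.1802]
orientation: [-0.0, 0.37, 0.929, 0.0]
wrist_force: [-1.9, 1.7, 1.0]
finger_gap: 0.0237
grip_force: 24.7
```

```bash
python3 f.py
```

```text
t=9.55 r=86.4 ang=151.33 p=[ 0.4432 -0.2005  0.1803] Frad=[2.47764162 1.81950936 2.96607245 1.72439644] Fcw=[ 0.59972829 -0.36870396 -0.22345597  1.5257384 ] mean 2.25 0.38 Fz=0.6 gap=0.0238
```

>>> jog_arm(moves=[{"slide": [-0.7,-3,0],"angular": [0,0,0],"fingers": 1},{"slide": [-1.4,-5.7,0],"angular": [0,0,0],"fingers": 1},{"slide": [-1.4,-5.7,0],"angular": [0,0,0],"fingers": 1},{"slide": [-1.4,-5.7,0],"angular": [0,0,0],"fingers": 1}])

```text
clock: 9.88
tcp_pos: [0.4405, -0.2055, 0.1803]
orientation: [-0.0, 0.37, 0.929, 0.0]
wrist_force: [-0.6, 2.7, -0.0]
finger_gap: 0.0238
grip_force: 24.6
```

```bash
python3 f.py
```

```text
t=10.03 r=86.5 ang=155.04 p=[ 0.4406 -0.2055  0.1803] Frad=[1.69984588 1.53277532 2.07757819 1.51692315] Fcw=[2.23256296 0.90288782 0.30000954 0.7618261 ] mean 1.71 1.05 Fz=-1.0 gap=0.0235
```

>>> jog_arm(moves=[{"slide": [-0.5,-1.4,0],"angular": [0,0,0],"fingers": 1},{"slide": [-1,-2.8,0],"angular": [0,0,0],"fingers": 1},{"slide": [-1,-2.8,0],"angular": [0,0,0],"fingers": 1},{"slide": [-1,-2.8,0],"angular": [0,0,0],"fingers": 1}])

```text
clock: 10.37
tcp_pos: [0.4394, -0.2079, 0.1804]
orientation: [-0.0, 0.369, 0.929, 0.0]
wrist_force: [-0.3, 3.4, -0.8]
finger_gap: 0.0241
grip_force: 24.6
```

```bash
python3 f.py
```

```text
t=10.52 r=86.6 ang=156.86 p=[ 0.4394 -0.208   0.1804] Frad=[1.57811364 1.43086699 0.64649052 1.26395848] Fcw=[3.01747744 2.50204089 3.0485605  2.31319996] mean 1.23 2.72 Fz=-1.7 gap=0.0240
```

Contact has begun. One more step of about 2.5 mm.

>>> jog_arm(moves=[{"slide": [-0.5,-1.3,0],"angular": [0,0,0],"fingers": 1},{"slide": [-0.9,-2.5,0],"angular": [0,0,0],"fingers": 1},{"slide": [-0.9,-2.5,0],"angular": [0,0,0],"fingers": 1},{"slide": [-0.9,-2.5,0],"angular": [0,0,0],"fingers": 1}])

```text
clock: 10.85
tcp_pos: [0.4384, -0.2104, 0.1804]
orientation: [-0.0, 0.369, 0.929, 0.0]
wrist_force: [0.5, 4.2, -2.6]
finger_gap: 0.0238
grip_force: 24.6
```

```bash
python3 f.py; python3 f.py
```

```text
t=11.00 r=86.6 ang=158.63 p=[ 0.4384 -0.2104  0.1804] Frad=[1.00689693 0.72839267 1.47963969 1.43407289] Fcw=[4.08050928 4.28869253 4.24162776 5.03299167] mean 1.16 4.41 Fz=-2.6 gap=0.0240
t=11.15 r=86.6 ang=158.66 p=[ 0.4383 -0.2105  0.1804] Frad=[1.43072437 1.6170993  1.10900621 1.29486871] Fcw=[5.03394457 4.41457916 5.00370196 5.02173459] mean 1.36 4.87 Fz=-3.1 gap=0.0237
```

>>> jog_arm(moves=[{"slide": [1.7,4.7,0],"angular": [0,0,0],"fingers": 1},{"slide": [3.1,9.5,0],"angular": [0,0,0],"fingers": 1},{"slide": [4.2,14.7,0],"angular": [0,0,0],"fingers": 1},{"slide": [5.2,19.9,0],"angular": [0,0,0],"fingers": 1},{"slide": [5.8,25,0],"angular": [0,0,0],"fingers": 1},{"slide": [6,28.5,0],"angular": [0,0,0],"fingers": 1},{"slide": [6,30.2,0],"angular": [0,0,0],"fingers": 1},{"slide": [6,30.2,0],"angular": [0,0,0],"fingers": 1},{"slide": [6,30.2,0],"angular": [0,0,0],"fingers": 1}])

```text
clock: 11.9
tcp_pos: [0.455, -0.1846, 0.1805]
orientation: [0.0, 0.369, 0.929, 0.0]
wrist_force: [0.2, 0.6, -5.1]
finger_gap: 0.0242
grip_force: 24.8
```

```bash
python3 f.py
```

```text
t=12.05 r=86.0 ang=138.20 p=[ 0.4549 -0.1847  0.1805] Frad=[ 0.2585042  -0.74390151  0.29939149 -0.55748503] Fcw=[0.58684705 0.60232586 1.09992974 0.89477834] mean -0.19 0.80 Fz=-6.0 gap=0.0239
```

The crank is at 138.2°, against a target of 138.1°. Releasing slowly, then rising straight up.

>>> jog_arm(moves=[{"slide": [0,0,0],"angular": [0,0,0],"fingers": 0.65},{"slide": [0,0,0],"angular": [0,0,0],"fingers": 0.5},{"slide": [0,0,0],"angular": [0,0,0],"fingers": 0.3},{"slide": [0,0,0],"angular": [0,0,0],"fingers": 0.1},{"slide": [0,0,0],"angular": [0,0,0],"fingers": 0},{"slide": [0,0,0],"angular": [0,0,0],"fingers": 0},{"slide": [0,0,0],"angular": [0,0,0],"fingers": 0},{"slide": [0,0,0],"angular": [0,0,0],"fingers": 0}])

```text
clock: 12.72
tcp_pos: [0.4548, -0.1846, 0.1806]
orientation: [0.0, 0.369, 0.929, 0.0]
wrist_force: [0.1, 0.1, -0.3]
finger_gap: 0.0854
grip_force: 0.0
```

```bash
python3 f.py; python3 w.py w6
```

```text
t=12.87 r=86.2 ang=138.22 p=[ 0.4547 -0.1846  0.1805] Frad=[-0.01149473  0.54801681 -0.46630207  0.89563455] Fcw=[0.20846114 0.56049654 0.67747261 0.32466071] mean 0.24 0.44 Fz=-0.5 gap=0.0856
[ 0.4547 -0.1846  0.1805] [[-0.727  0.687 -0.   ]
 [ 0.687  0.727  0.   ]
 [ 0.     0.    -1.   ]] 12.8667 cam [ 0.396 -0.13   0.313]
knob_grip 0.8 [325. 327.] [ 0.4557 -0.185   0.187 ]
```

View pics/w6.png

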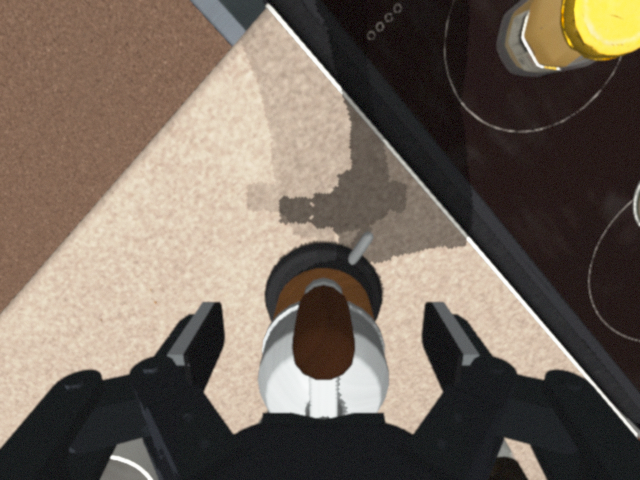

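The knob stands free between the open fingers at about (325, 330), still centred, so the release didn't move it. Rising straight up.

>>> jog_arm(moves=[{"slide": [0,0,-15],"angular": [0,0,0],"fingers": 0},{"slide": [0,0,-40],"angular": [0,0,0],"fingers": 0},{"slide": [0,0,-75],"angular": [0,0,0],"fingers": 0},{"slide": [0,0,-110],"angular": [0,0,0],"fingers": 0},{"slide": [0,0,-110],"angular": [0,0,0],"fingers": 0},{"slide": [0,0,-110],"angular": [0,0,0],"fingers": 0},{"slide": [0,0,-110],"angular": [0,0,0],"fingers": 0}])

```text
clock: 13.6
tcp_pos: [0.4547, -0.1846, 0.2902]
orientation: [0.0, 0.37, 0.929, 0.0]
wrist_force: [-0.3, -0.4, -0.4]
finger_gap: 0.0854
grip_force: 0.0
```

```bash
python3 w.py w7; python3 -c "
from h import *
p=read_camera('side'); print([(round(r['p'],2),atz(p,r['point'],.187).round(3)) for r in tip_of('knob_grip',p)])
print(hand_in())"
```

```text
[ 0.4547 -0.1846  0.2902] [[-0.727  0.687  0.   ]
 [ 0.687  0.727  0.   ]
 [-0.     0.    -1.   ]] 13.6 cam [ 0.395 -0.13   0.423]
knob_grip 0.79 [324. 241.] [ 0.4551 -0.1847  0.187 ]
spindle_top 0.9 [321. 330.] [ 0.5169 -0.2459  0.168 ]
[(0.52, array([ 0.456, -0.186,  0.187])), (0.41, array([0.602, 0.297, 0.187])), (0.18, array([ 0.589, -0.339,  0.187]))]
the job is handed in; nothing more can be done
None
```

I rocked the crank clockwise, then anticlockwise, to a push-back of about 5 N each side. The play measured about 34° (roughly 51 mm at the knob); I left the crank in its middle, let go, raised the gripper clear and handed the job in at about 14 s.

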